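# Put the washed-up pieces away with their own kind

## Robot

A 6-joint arm with a two-finger parallel gripper is mounted at the origin on a cart in front of the work surface, level with it; the furniture and walls round the work are solid. World frame = base frame: x ahead of the robot, y to its left, z up, the work surface at z = 0. Lengths are in m, angles in rad, forces in N, time in s.
With the tool pointing down it reaches from about 0.325 to 1 m from the base axis. Payload 5.1 kg.
Tool frame: the origin (TCP) lies midway between the tips of the shut fingers; the grasp point (between the pads) lies 19 mm behind it (manip.tcp_to_grasp is the distance from the TCP to the grasp point, in m); z points along the fingers, y is the line along which they close (so a half turn about z gives the same grasp; the last joint's range is limited). The gripper opens to 85 mm and grips with 20 to 120 N. Pads are 22 mm wide; open, the fingers measure 114 mm over their backs; the gripper's body (76 mm by 85 mm) begins 54 mm behind the grasp point. The pads swing forward as they close: fully open they stand 13 mm farther back than shut.
Start: joints at [-1.237, 0.124, 1.65, -0, 1.367, -0.083], TCP at [0.263, -0.594, 0.231] pointing down, gripper open.
Joint ranges: [-2.61, 2.61], [-1.02, 2.33], [0.03, 2.71], [-1.35, 4.49], [0.32, 2.68], [-2.91, 2.91]. Speed limits (rad/s): [2.57, 2.57, 3.14, 3.14, 3.14, 3.14].

## Interface

Orientations are given as [roll, pitch, yaw] about the fixed x, y, z axes, in that order (R = Rz(yaw) Ry(pitch) Rx(roll)).
In Python, from station import manip gives the robot as it stands. The module is installed in compiled form; this text tells all that it offers.
- The arm moves only by the shell command python3 -m inch 'ROWS' [FORCE]. ROWS is rows parted by semicolons, their numbers by spaces, 1 to 10 of them, each of 5 numbers: dx, dy, dz in m, then a turn about the tool's z in rad, then the finger opening in m; each row is the pose to reach, as a shift and turn from the pose commanded when the command began, along the tool's axes at that moment; what a row does not reach only later rows make up. A row lasts 1/12 s, in which the tool goes at most 0.0417 m and 0.125 rad, less where a joint would pass 70% of its speed; a pose out of reach is approached as far as the arm can. The fingers move at their own pace and stop on an object; FORCE is the grip in N (left out, the last holds). Time passes only in rows, so rows that do not move let the fingers close. It prints the time, the measured TCP pose, the force, the opening and the grip force at its end.
- manip.read_state(): the state, without advancing time (a new reading comes with each control period).
- manip.capture(name): name is "scene" or "top" or "wrist"; returns (picture, depth): 384x512x3 uint8, red, green, blue; 384x512 float32, m along the optical axis (not along the pixel's ray), 0 where there is no reading.
- manip.get_calibration(name): a dict with "camera_matrix" (3x3 intrinsics, pixels), "rvec" (rotation vector, rad) and "tvec" (3), from world to camera coordinates, as OpenCV has them; the wrist camera has in their place "T_tool_cam" (4x4, takes a point from camera to tool coordinates, whose origin is the TCP and whose axes are the flange's). Camera axes: x right, y down, z forward; pixel columns grow to the right and rows downward; lengths in m; the calibration is good to about 2 mm. A picture is of the moment at which its call begins: read the wrist's pose just before it. get_calibration takes no time and is no camera call.
- manip.finish_job(): hands the job in; it is judged then, once.
The state is a dict: "t": time; "joint_pos": joint angles; "joint_vel": joint speeds; "effort": joint torques, N m; "tool_pos": TCP position; "tool_rot": TCP orientation; "ft_force": force on the tool from outside, world axes, zero at the start; "wrist_torque": the same for the moment, N m; "grip_width": finger opening in m; "finger_force": force on a finger pad.
Only numpy, scipy, OpenCV 4.12 (cv2) and the standard library are available. Lean on these libraries where they do the work, as an engineer would, in place of code of your own. Each camera call takes 0.05 s, during which the arm holds its last target. There are 200 camera calls.

## Task

Five washed pieces lie on the black draining mat; put each away where its kind is kept: the capped amber vial standing in an empty cell of the vial rack, each rubber stopper standing in the empty cell next to the stopper of its own size in the grey tray, and each white stir bar lying flat in the bay of the steel tray that holds the bar of its own length. Leave the glass dish and the plastic beaker where they stand on the mat.

Things in the scene. Friction and masses are not known exactly. Their poses are not given: they have to be found in the camera images.
- vial: Amber glass sample vial with white screw cap, 27 mm across and 65 mm tall (solid to the touch up to 54 mm, so grip below that), about 30 g, standing on the 3 mm thick black rubber mat. Origin: centre of its underside, z up.
- stopper_large: The larger red-brown rubber stopper, 26 mm across, 24 mm tall, standing on the mat. Origin: centre of its underside, z up.
- stopper_small: The smaller red-brown rubber stopper, 19 mm across, 24 mm tall, standing on the mat. Origin: centre of its underside, z up.
- bar_long: The longer white stir bar, a rod 45 mm long and 8 mm thick, lying on the mat at any angle. Origin: centre of its underside as it lies; its y axis runs along the rod.
- bar_short: The shorter white stir bar, a rod 33 mm long and 8 mm thick, lying on the mat at any angle. Origin: centre of its underside as it lies; its y axis runs along the rod.
- vial_rack: White egg-crate rack, fixed, 96 (x) by 141 mm (y; 159 over its lugs), walls 31 mm high, 3 mm thick, floor 3 mm. Six cells 43 mm wide, centres x = -23, +23, y = -46, 0, +46 mm. Those at y = 0, +46 hold fixed vials; the two at y = -46 are empty, either will do. Let down with fingers above the walls, closing along x (free of vials). Origin: centre of underside, yaw within 0.2 rad of the world's.
- stopper_tray: Flat grey plastic tray, fixed, 89 (x) by 109 mm (y), walls 12 mm high, 3 mm thick, floor 3 mm. Front row (44 mm deep, centre x = -19.5 mm) for large stoppers, back row (36 mm, x = +23.5) for small. In each row the cell centred at y = +26.5 mm holds a fixed stopper of that size; the one at y = -26.5, 50 mm wide, is empty. Origin: centre of underside, yaw within 0.2 rad of the world's.
- bar_tray: Flat dark steel tray, fixed, 96 (x) by 121 mm (y), walls 10 mm high (rim 12), 3 mm thick, floor 2 mm. Two bays 90 mm deep (x = -45 to 45): the wider, y = -6.5 to 57.5 mm, for long bars, the narrower, y = -57.5 to -9.5, for short. In each a fixed bar lies along y at x = +36 mm; a bar set along y at x = -10 leaves the fingers most room. Origin: centre of underside, yaw within 0.2 rad of the world's.
- petri_dish: Bystander: covered clear glass dish, 64 mm across, 16 mm high, loose on the mat among the pieces; leave it where it stands. Origin: centre of its underside.
- plastic_beaker: Bystander: small white plastic beaker, 47 mm across, 55 mm high, about 30 g, loose on the mat among the pieces; leave it standing where it is. Origin: centre of its underside.
There are look-alikes about, which are no part of the job. There is more than one size of the vial; the one meant has the size given above.

How it is judged:
By the outcome, as a careful person would: the job done as asked, in the order asked, and still so for the second after the job is handed in, with the robot touching nothing.
It also fails if it takes over 104 s, if anything falls off the work surface, if the arm or the gripper's body presses on something with over 40 N, if the wrist force passes 120 N, or if a joint passes its speed limit or range.

## Working session

There is one attempt and no reset: what is moved stays moved. The work goes in short steps, Python scripts to look and compute and a shell command to move; the robot and the scene stay as the last step left them, time stands still between calls to the robot, and variables do not carry over. Pictures are saved under pics/ and viewed, at most 14 in all, crops included, and the job is handed in when it is done.

```bash
mkdir -p pics; cat > h.py <<'E'
import numpy as np, cv2
from station import manip
def cam(n):
    c=manip.get_calibration(n); K=np.array(c["camera_matrix"],float)
    if n=="wrist":
        s=manip.read_state(); r,p,y=s["tool_rot"]
        from scipy.spatial.transform import Rotation as R
        T=np.eye(4);T[:3,:3]=R.from_euler("xyz",[r,p,y]).as_matrix();T[:3,3]=s["tool_pos"]
        M=T@np.array(c["T_tool_cam"]); return K,M[:3,:3],M[:3,3]
    Rm=cv2.Rodrigues(np.array(c["rvec"],float))[0]
    return K,Rm.T,-Rm.T@np.array(c["tvec"],float).ravel()
def ray(C,u,v,z):
    K,R,o=C; d=R@np.linalg.inv(K)@np.array([u,v,1.]); return o+d*(z-o[2])/d[2]
def proj(C,P):
    K,R,o=C; q=K@(R.T@(np.array(P)-o)); return q[:2]/q[2]
def cloud(C,d):
    K,R,o=C; v,u=np.mgrid[:d.shape[0],:d.shape[1]]
    p=np.stack([(u-K[0,2])/K[0,0]*d,(v-K[1,2])/K[1,1]*d,d],-1); return p@R.T+o
E
python3 - <<'E'
from h import *
for n in("top","scene"):
    im,d=manip.capture(n); np.savez(f"{n}.npz",im=im,d=d)
    cv2.imwrite(f"pics/{n}0.png",cv2.resize(im[...,::-1],None,fx=1.5,fy=1.5,interpolation=cv2.INTER_CUBIC))
    print(n,cam(n)[2],cam(n)[0][0,0])
s=manip.read_state();print(s["tool_pos"],s["tool_rot"],s["t"])
E
```

```text
top [0.46238759 0.00912209 0.86505761] 365.86464382717594
scene [-0.01637153 -0.31299469  0.55438964] 367.6038834390612
[ 0.26290183 -0.59386746  0.23018914] [-3.13973758e+00 -1.29416181e-04  4.16769006e-01] 0.1
```

View pics/top0.png

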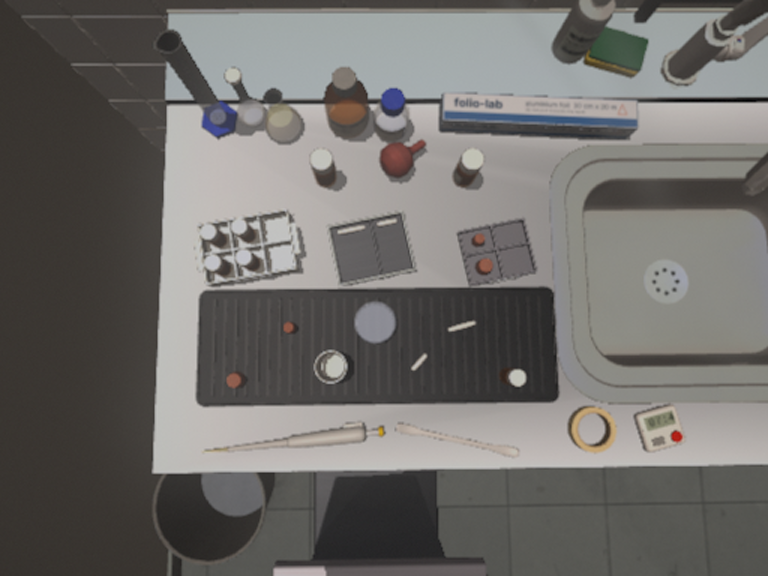

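View pics/scene0.png

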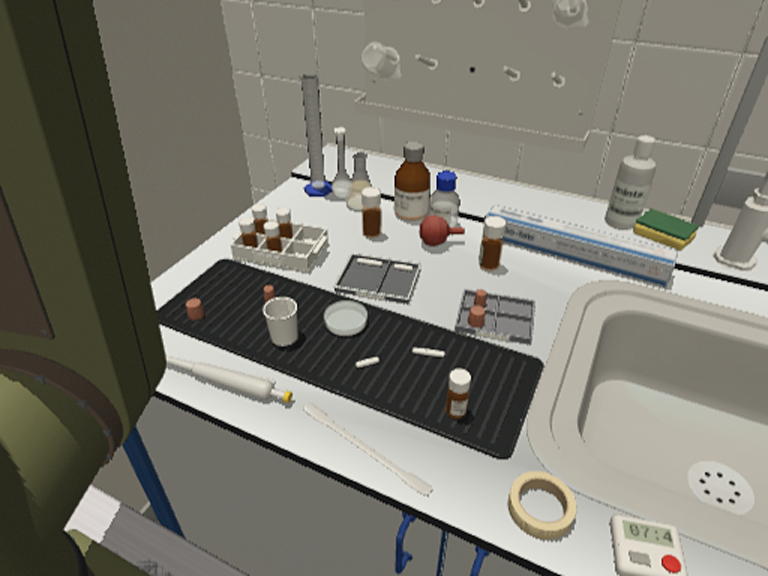

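The top view (1.5x pixels) shows these candidates:
- **Vial:** the one on the mat at (516,377). The taller vials at (322,165) and (468,165), and those in the rack, are look-alikes.
- **Stoppers:** large at (234,380) and small at (288,328). The tray ones at (486,266) and (479,240) are fixed, and the red bulb at (397,158) is no part of the job.
- **Bars:** long at (462,326) and short at (419,362). The spatula and pipette lie off the mat, and the bars at (351,229) and (387,222) are fixed in the tray.

The dish is at (375,322) and the beaker at (331,366).

```bash
cat > meas.py <<'E'
from h import *
from scipy import ndimage
z=np.load("top.npz");im=z["im"];d=z["d"];C=cam("top");P=cloud(C,d)
hsv=cv2.cvtColor(im,cv2.COLOR_RGB2HSV)
def at(m,u,v,r=25):
    l,n=ndimage.label(m); best=None
    ys,xs=np.nonzero(m); k=np.argmin((xs-u)**2+(ys-v)**2); w=l==l[ys[k],xs[k]]
    return w
white=(hsv[...,2]>130)&(hsv[...,1]<70); red=(hsv[...,1]>90)&((hsv[...,0]<15)|(hsv[...,0]>170))&(hsv[...,2]>50)
for n,m,u,v,h in(("vial",white,344,251,.068),("SL",red,156,253,.027),("SS",red,192,218.5,.027),("bL",white,308,217.5,.008),("bS",white,279.5,241,.008)):
    w=at(m,u,v); ys,xs=np.nonzero(w); q=np.array([ray(C,a,b,h) for a,b in zip(xs,ys)])
    c=q.mean(0); (cc,sz,a)=cv2.minAreaRect(q[:,:2].astype(np.float32)*1000)
    e,V=np.linalg.eigh(np.cov(q[:,:2].T)); ang=np.arctan2(V[1,1],V[0,1])
    print(n,len(xs),c.round(4),np.round(sz,0),"long axis ang",ang.round(3),"depthZ",np.median(P[w][:,2]).round(3),P[w][:,2].max().round(3))
# trays: depth points above table in regions
for n,(u0,u1,v0,v1),h,t in(("rack",(128,204,136,194),.034,.022),("stray",(300,362,142,194),.012,.006),("btray",(214,282,138,194),.012,.006)):
    sub=P[v0:v1,u0:u1].reshape(-1,3); g=sub[(sub[:,2]>t)&(sub[:,2]<h+.008)&(sub[:,0]>.3)]
    r=cv2.minAreaRect((g[:,:2]*1000).astype(np.float32)); print(n,len(g),r,np.percentile(g[:,2],[10,50,90]))
mat=P[215:240,210:215];print("mat z",np.median(mat[...,2]))
t=im[125:275,125:365,::-1];cv2.imwrite("pics/crop1.png",cv2.resize(t,None,fx=3.3,fy=3.3,interpolation=cv2.INTER_CUBIC))
E
python3 meas.py
```

```text
vial 108 [ 0.4249 -0.2002  0.068 ] [24. 23.] long axis ang 1.092 depthZ 0.068 0.072
SL 76 [0.4241 0.2156 0.027 ] [19. 20.] long axis ang 1.909 depthZ 0.028 0.865
SS 43 [0.5024 0.1349 0.027 ] [14. 14.] long axis ang 1.318 depthZ 0.027 0.03
bL 56 [ 0.5022 -0.132   0.008 ] [ 7. 42.] long axis ang 1.836 depthZ 0.01 0.014
bS 41 [ 0.4476 -0.0642  0.008 ] [ 7. 30.] long axis ang 2.399 depthZ 0.01 0.014
rack 883 ((625.57568359375, 200.17385864257812), (98.57101440429688, 158.61814880371094), 9.600152015686035) [0.02456674 0.02917759 0.03299545]
stray 479 ((614.7493286132812, -189.15487670898438), (111.3799819946289, 124.05116271972656), 1.215179204940796) [0.00707938 0.01123899 0.01349389]
btray 510 ((622.4961547851562, 2.8920440673828125), (148.5677947998047, 125.64655303955078), 89.86894226074219) [0.00801677 0.01082275 0.01313471]
mat z 0.0036988425851560702
```

View pics/crop1.png

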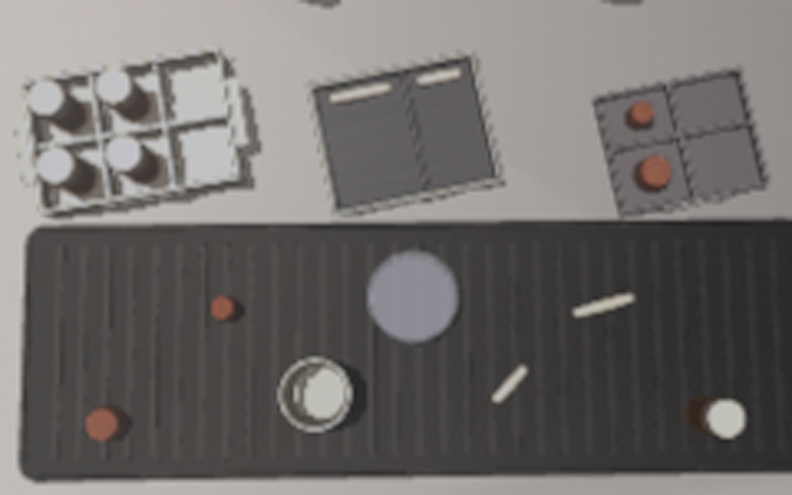

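The crop confirms the choices: the mat vial is at crop (725,418) and its depth height of 68 mm matches 65 mm plus the mat. The stoppers are at (102,424) and (222,308), and the bars at (604,305) and (510,383). The trays' empty cells are at the right. I'll move over the vial and refine with the wrist camera.

```bash
cat >> h.py <<'E'
def go(x,y,z,yaw):
    s=manip.read_state(); p=np.array(s["tool_pos"]); w=s["tool_rot"][2]
    dx,dy,dz=np.array([x,y,z])-p; t=(yaw-w+np.pi/2)%np.pi-np.pi/2
    print("rows: %.4f %.4f %.4f %.4f"%(np.cos(w)*dx+np.sin(w)*dy, np.sin(w)*dx-np.cos(w)*dy,-dz,-t),"n>=",int(max(np.linalg.norm([dx,dy,dz])/.0417,abs(t)/.125))+1)
E
cat > go.py <<'E'
import sys
from h import *
go(*map(float,sys.argv[1:]))
E
python3 - <<'E'
from h import *
C=cam("top")
def fit(n,px,h,L):
    q=np.array([ray(C,125+u/3.3,125+v/3.3,h)[:2] for u,v in px]); a,b,c,d=q  # TL(+x+y) TR(+x-y) BR BL
    c0=q.mean(0); y=(a+d-b-c)/2; x=(a+b-c-d)/2
    yw=np.arctan2(-y[0],y[1]); yx=np.arctan2(x[1],x[0]); w=(yw*np.hypot(*y)+yx*np.hypot(*x))/(np.hypot(*y)+np.hypot(*x))
    R=np.array([[np.cos(w),-np.sin(w)],[np.sin(w),np.cos(w)]])
    print(n,c0.round(4),yw.round(3),yx.round(3),np.hypot(*x).round(3),np.hypot(*y).round(3),[ (c0+R@np.array(l)).round(4) for l in L])
fit("b",[(313,88),(473,57),(502,185),(338,213)],.012,[(-.01,.0255),(-.01,-.0335)])
fit("s",[(596,98),(742,70),(768,185),(620,214)],.012,[(-.0195,-.0265),(.0235,-.0265)])
fit("r2cells",[(170,70),(220,55),(245,183),(182,185)],.031,[(-.023,0)])
c=manip.get_calibration("wrist");print(np.array(c["T_tool_cam"]).round(3).tolist(),c["camera_matrix"][0][0])
E
python3 go.py .425 -.2 .21 1.74
```

```text
b [0.6243 0.0054] 0.174 0.197 0.094 0.118 [array([0.6097, 0.0287]), array([ 0.6206, -0.0293])]
s [ 0.6181 -0.1924] 0.184 0.172 0.086 0.109 [array([ 0.6036, -0.2219]), array([ 0.6459, -0.2143])]
r2cells [0.6308 0.1474] 0.146 0.159 0.088 0.04 [array([0.608 , 0.1438])]
[[-0.001, -0.966, -0.259, 0.065], [1.0, -0.001, -0.0, -0.0], [0.0, -0.259, 0.966, -0.143], [0.0, 0.0, 0.0, 1.0]] 316.8080516989688
rows: 0.3077 -0.2945 0.0202 -1.3232 n>= 11
```

```bash
R='0.308 -0.294 0.02 -1.323 0.085'; python3 -m inch '0.308 -0.294 0.02 -1.323 0.085;0.308 -0.294 0.02 -1.323 0.085;0.308 -0.294 0.02 -1.323 0.085;0.308 -0.294 0.02 -1.323 0.085;0.308 -0.294 0.02 -1.323 0.085;0.308 -0.294 0.02 -1.323 0.085;0.308 -0.294 0.02 -1.323 0.085;0.308 -0.294 0.02 -1.323 0.085;0.308 -0.294 0.02 -1.323 0.085;0.308 -0.294 0.02 -1.323 0.085'; python3 -m inch '0 0 0 0 0.085;0 0 0 0 0.085'; python3 go.py .425 -.2 .21 1.74
```

```text
t: 0.93
tool_pos: [0.4221, -0.2077, 0.2114]
tool_rot: [-3.142, -0.0, 1.673]
ft_force: [0.5, -0.6, 0.9]
grip_width: 0.0853
finger_force: 0.0
t: 1.1
tool_pos: [0.4224, -0.2076, 0.2112]
tool_rot: [-3.141, -0.0, 1.671]
ft_force: [0.1, -1.1, -0.2]
grip_width: 0.0849
finger_force: 0.0
rows: 0.0073 0.0034 0.0012 -0.0690 n>= 1
```

```bash
cat > w.py <<'E'
import sys
from h import *
from scipy import ndimage
def snap(name):
    C=cam("wrist"); im,d=manip.capture("wrist"); np.savez(name+".npz",im=im,d=d,K=C[0],R=C[1],o=C[2])
    return C,im,d
def blob(C,im,kind,x,y,h):
    hsv=cv2.cvtColor(im,cv2.COLOR_RGB2HSV)
    m=(hsv[...,2]>130)&(hsv[...,1]<70) if kind=="w" else (hsv[...,1]>90)&((hsv[...,0]<15)|(hsv[...,0]>170))&(hsv[...,2]>50)
    u,v=proj(C,[x,y,h]); l,n=ndimage.label(m); ys,xs=np.nonzero(m); k=np.argmin((xs-u)**2+(ys-v)**2)
    ys,xs=np.nonzero(l==l[ys[k],xs[k]]); q=np.array([ray(C,a,b,h)[:2] for a,b in zip(xs,ys)])
    r=cv2.minAreaRect((q*1000).astype(np.float32)); e,V=np.linalg.eigh(np.cov(q.T))
    print("expect px",np.round([u,v]),"blob px",xs.mean().round(),ys.mean().round(),len(xs),"xy",q.mean(0).round(4),"rect c",np.round(r[0],1),"sz",np.round(r[1],1),"axis",(np.arctan2(V[1,1],V[0,1])%np.pi).round(3))
if __name__=="__main__":
    a=sys.argv; C,im,d=snap(a[1])
    if len(a)>2: blob(C,im,a[2],*map(float,a[3:6]))
    cv2.imwrite(f"pics/{a[1]}.png",im[...,::-1])
E
python3 w.py w1 w .425 -.2 .068
```

```text
expect px [259. 173.] blob px 260.0 172.0 601 xy [ 0.426  -0.1988] rect c [ 426.  -198.6] sz [24.  25.3] axis 1.582
```

View pics/w1.png

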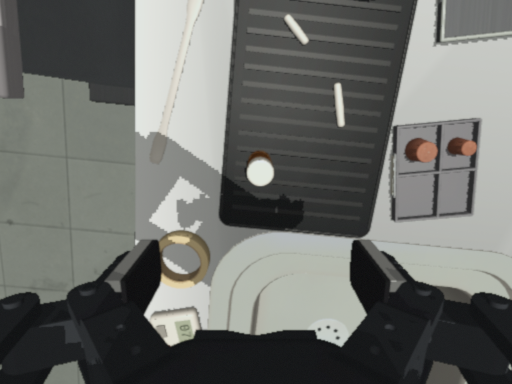

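The wrist view shows the mat vial at (260,172), the long bar at (339,105), the short bar at (296,29), and the stopper tray with its empty cells at about (417,194) and (457,190). The vial measurement agrees with the top view.

```bash
python3 - <<'E'
from w import *
z=np.load("w1.npz");C=(z["K"],z["R"],z["o"]);im=z["im"]
blob(C,im,"w",.502,-.132,.008);blob(C,im,"w",.4476,-.0642,.008)
q=np.array([ray(C,u,v,.012)[:2] for u,v in[(481,119),(474,214),(397,221),(393,127)]]);a,b,c,d=q
y=(a+d-b-c)/2;x=(a+b-c-d)/2;print(q.mean(0),np.hypot(*x),np.hypot(*y),np.arctan2(-y[0],y[1]),np.arctan2(x[1],x[0]))
E
python3 go.py .426 -.199 .033 1.74
```

```text
expect px [337. 106.] blob px 339.0 104.0 327 xy [ 0.5036 -0.1304] rect c [ 503.8 -130.8] sz [ 8.2 44.7] axis 1.837
expect px [295.  30.] blob px 296.0 29.0 278 xy [ 0.4489 -0.0628] rect c [448.9 -62.9] sz [ 7.9 33.5] axis 2.385
[ 0.62088308 -0.19089774] 0.0897085160127991 0.10663225077617024 0.23100686500857964 0.1927884196924304
rows: 0.0095 0.0049 0.1784 -0.0716 n>= 5
```

```bash
python3 -m inch '0.0095 0.005 0.03 -0.07 0.085;0.0095 0.005 0.07 -0.07 0.085;0.0095 0.005 0.11 -0.07 0.085;0.0095 0.005 0.15 -0.07 0.085;0.0095 0.005 0.178 -0.07 0.085;0.0095 0.005 0.178 -0.07 0.085;0.0095 0.005 0.178 -0.07 0.085'; python3 -m inch '0 0 0 0 0.02;0 0 0 0 0.02;0 0 0 0 0.02;0 0 0 0 0.02;0 0 0 0 0.02;0 0 0 0 0.02;0 0 0 0 0.02;0 0 0 0 0.02' 30
```

```text
t: 1.73
tool_pos: [0.4245, -0.2003, 0.0324]
tool_rot: [-3.138, -0.003, 1.734]
ft_force: [0.9, -1.1, 1.4]
grip_width: 0.0846
finger_force: 0.0
t: 2.4
tool_pos: [0.427, -0.2004, 0.0352]
tool_rot: [3.14, 0.002, 1.737]
ft_force: [-1.0, 0.4, 7.4]
grip_width: 0.0253
finger_force: 29.4
```

```bash
python3 -m inch '0 0 -0.03 0 0.02;0 0 -0.07 0 0.02;0 0 -0.11 0 0.02;0 0 -0.14 0 0.02;0 0 -0.14 0 0.02;0 0 -0.14 0 0.02'; python3 w.py w2; python3 go.py .58 .13 .19 1.74
```

```text
t: 2.9
tool_pos: [0.4274, -0.2004, 0.1764]
tool_rot: [3.138, 0.003, 1.737]
ft_force: [-0.6, 0.1, -1.1]
grip_width: 0.0252
finger_force: 29.7
rows: 0.2997 0.2062 -0.0160 -0.0030 n>= 9
```

View pics/w2.png

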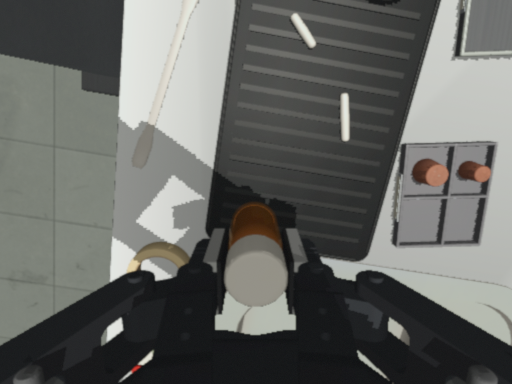

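The vial hangs upright between the pads at (256,260). I'll approach the rack from the right, so the camera (ahead in +y) sees the empty cells.

```bash
python3 -m inch '0.04 0.01 -0.03 0 0.02;0.08 0.03 -0.03 0 0.02;0.11 0.06 -0.03 0 0.02;0.14 0.09 -0.03 0 0.02;0.17 0.12 -0.03 0 0.02;0.20 0.15 -0.03 0 0.02;0.22 0.18 -0.03 0 0.02;0.22 0.206 -0.03 0 0.02;0.22 0.206 -0.03 0 0.02;0.22 0.206 -0.03 0 0.02'; python3 w.py w3
```

```text
t: 3.78
tool_pos: [0.5922, 0.0522, 0.1999]
tool_rot: [-3.135, -0.001, 1.739]
ft_force: [-0.5, -0.5, 0.1]
grip_width: 0.0253
finger_force: 29.8
```

View pics/w3.png

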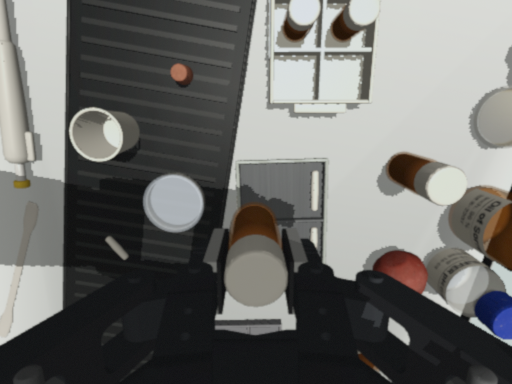

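The wrist view shows the rack's empty cells at about (295,76) and (345,75). The bar tray's top corners are at (237,161) and (327,158), and its divider is near row 219.

```bash
python3 - <<'E'
from w import *
z=np.load("w3.npz");C=(z["K"],z["R"],z["o"])
for n,h,pts in(("rack",.031,[(272,52),(319,50),(372,47),(272,102),(319,102),(371,102),(295.5,76),(345.5,75)]),("btray",.011,[(237,161),(327,158),(327,219),(240,219)])):
    print(n,[ray(C,u,v,h)[:2].round(4).tolist() for u,v in pts])
C=(z["K"],z["R"],z["o"]);blob(C,z["im"],"r",.502,.135,.027);blob(C,z["im"],"w",.448,-.063,.008)
E
```

```text
rack [[0.5874, 0.1677], [0.6293, 0.1764], [0.6761, 0.1868], [0.5953, 0.1245], [0.6392, 0.1319], [0.6876, 0.1401], [0.6126, 0.151], [0.6581, 0.1595]]
btray [[0.5704, 0.0598], [0.6635, 0.0788], [0.6787, 0.0123], [0.5836, -0.0039]]
expect px [176.  74.] blob px 181.0 73.0 356 xy [0.5066 0.1361] rect c [506.6 136. ] sz [16.3 21. ] axis 2.885
expect px [116. 247.] blob px 116.0 248.0 82 xy [ 0.4476 -0.0637] rect c [447.8 -63.8] sz [ 3.6 29.8] axis 2.383
```

```bash
python3 go.py .6125 .1495 .11 1.757
```

```text
rows: 0.0931 0.0368 0.0906 -0.0194 n>= 4
```

```bash
python3 -m inch '0.035 0.015 0.01 -0.02 0.02;0.07 0.03 0.01 -0.02 0.02;0.093 0.037 0.01 -0.02 0.02;0.093 0.037 0.05 -0.02 0.02;0.093 0.037 0.08 -0.02 0.02;0.093 0.037 0.08 -0.02 0.02;0.093 0.037 0.08 -0.02 0.02'; python3 w.py w4; python3 go.py .6125 .1495 .045 1.757
```

```text
t: 4.42
tool_pos: [0.6113, 0.1479, 0.121]
tool_rot: [-3.135, -0.0, 1.756]
ft_force: [-0.1, -0.5, 0.7]
grip_width: 0.0254
finger_force: 29.8
rows: 0.0014 -0.0005 0.0788 -0.0014 n>= 2
```

View pics/w4.png

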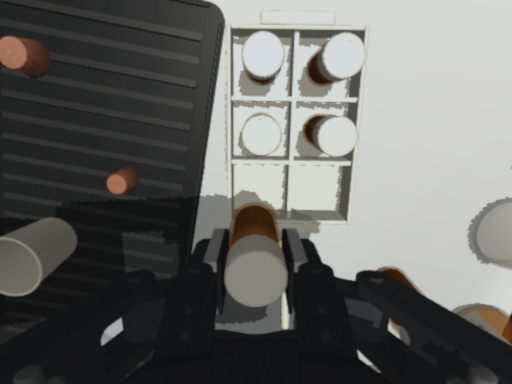

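The vial is over the left empty cell, whose wall nodes are near (231,162), (291,162), (231,221) and (290,221).

```bash
python3 - <<'E'
from w import *
z=np.load("w4.npz");C=(z["K"],z["R"],z["o"])
q=np.array([ray(C,u,v,.031)[:2] for u,v in[(231,162),(291,162),(231,221),(290,221)]]);print(q.round(4),q.mean(0))
E
```

```text
[[0.5883 0.1706]
 [0.6321 0.1788]
 [0.5959 0.1246]
 [0.6412 0.1332]] [0.61435501 0.1517927 ]
```

```bash
python3 -m inch '0.0025 0.003 0.01 0 0.02;0.0025 0.003 0.04 0 0.02;0.0025 0.003 0.065 0 0.02;0.0025 0.003 0.075 0 0.02;0.0025 0.003 0.08 0 0.02;0.0025 0.003 0.083 0 0.02;0.0025 0.003 0.083 0 0.02;0.0025 0.003 0.083 0 0.02'
```

```text
t: 5.13
tool_pos: [0.6179, 0.1523, 0.0427]
tool_rot: [3.139, 0.0, 1.757]
ft_force: [-0.9, -0.8, -0.5]
grip_width: 0.0251
finger_force: 29.8
```

```bash
python3 -m inch '0 0 0.002 0 0.02;0 0 0.003 0 0.02;0 0 0.003 0 0.02;0 0 0.003 0 0.02'; python3 -c "
from h import *
print(np.mean([manip.read_state()['tool_pos'] for _ in range(5)],0))"
```

```text
t: 5.47
tool_pos: [0.6167, 0.1522, 0.0381]
tool_rot: [3.141, 0.0, 1.757]
ft_force: [0.8, 0.0, -0.8]
grip_width: 0.0251
finger_force: 29.8
[0.61667852 0.15215671 0.0380814 ]
```

```bash
python3 -m inch '0 0 0.001 0 0.02;0 0 0.002 0 0.02;0 0 0.002 0 0.02;0 0 0.002 0 0.02'; python3 -m inch '0 0 0.001 0 0.02;0 0 0.001 0 0.02;0 0 0.001 0 0.02'
```

```text
t: 5.8
tool_pos: [0.6164, 0.1521, 0.0356]
tool_rot: [-3.141, -0.0, 1.757]
ft_force: [-0.6, 1.6, 0.6]
grip_width: 0.0254
finger_force: 29.8
t: 6.05
tool_pos: [0.6167, 0.1522, 0.0353]
tool_rot: [-3.142, -0.0, 1.757]
ft_force: [-1.9, -1.0, 4.6]
grip_width: 0.0254
finger_force: 30.2
```

```bash
python3 -m inch '0 0 0 0 0.035;0 0 0 0 0.05;0 0 0 0 0.05;0 0 0 0 0.05;0 0 -0.02 0 0.05;0 0 -0.06 0 0.05;0 0 -0.10 0 0.05;0 0 -0.14 0 0.05;0 0 -0.14 0 0.085;0 0 -0.14 0 0.085'; python3 w.py w5;  python3 go.py .425 .215 .19 1.74
```

```text
t: 6.88
tool_pos: [0.6188, 0.1525, 0.1792]
tool_rot: [3.134, 0.0, 1.757]
ft_force: [-0.2, -0.3, -0.3]
grip_width: 0.0726
finger_force: 0.0
rows: 0.0972 -0.1772 -0.0140 0.0168 n>= 5
```

View pics/w5.png

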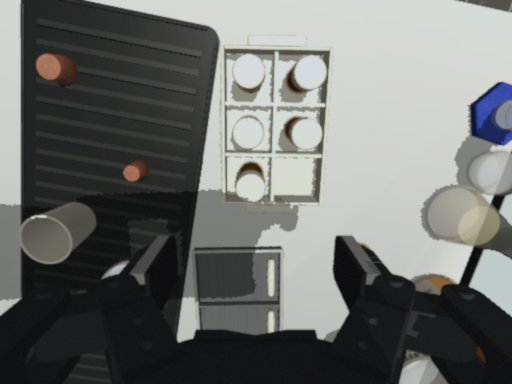

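The vial stands in the cell at (250,180). Next is the large stopper.

```bash
python3 -m inch '0.02 -0.035 -0.014 0.017 0.085;0.04 -0.07 -0.014 0.017 0.085;0.06 -0.105 -0.014 0.017 0.085;0.08 -0.14 -0.014 0.017 0.085;0.097 -0.177 -0.014 0.017 0.085;0.097 -0.177 -0.014 0.017 0.085;0.097 -0.177 -0.014 0.017 0.085'; python3 w.py w6 r .4241 .2156 .027; python3 -c "
from w import *
z=np.load('w6.npz');blob((z['K'],z['R'],z['o']),z['im'],'r',.503,.135,.027)"; python3 go.py .4241 .2156 .011 1.74
```

```text
t: 7.52
tool_pos: [0.4218, 0.2147, 0.186]
tool_rot: [-3.138, 0.001, 1.742]
ft_force: [0.4, -0.2, -0.4]
grip_width: 0.0849
finger_force: 0.0
expect px [258. 176.] blob px 259.0 172.0 521 xy [0.4244 0.2203] rect c [424.3 219.9] sz [23.3 25.7] axis 1.797
expect px [319. 263.] blob px 318.0 257.0 345 xy [0.5004 0.1418] rect c [500.5 141.7] sz [16.7 27.6] axis 2.136
rows: 0.0009 0.0009 0.1759 0.0009 n>= 5
```

View pics/w6.png

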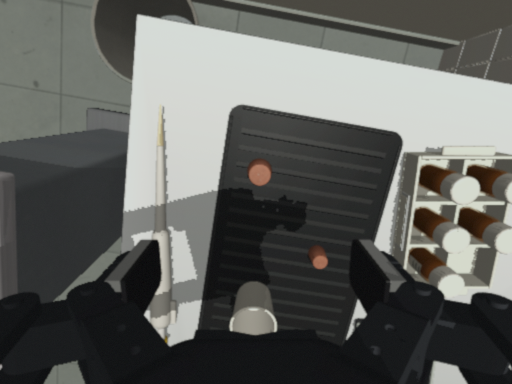

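The large stopper is at (260,172) and the small one at (318,257), with the beaker at (254,308). Nothing stands near the large stopper.

```bash
python3 -m inch '0.003 0.002 0.04 0 0.06;0.003 0.002 0.08 0 0.06;0.003 0.002 0.12 0 0.06;0.003 0.002 0.15 0 0.06;0.003 0.002 0.174 0 0.06;0.003 0.002 0.174 0 0.06;0.003 0.002 0.174 0 0.06'; python3 -m inch '0 0 0 0 0.015;0 0 0 0 0.015;0 0 0 0 0.015;0 0 0 0 0.015;0 0 0 0 0.015;0 0 0 0 0.015' 30;  python3 -m inch '0 0 -0.03 0 0.015;0 0 -0.07 0 0.015;0 0 -0.11 0 0.015;0 0 -0.15 0 0.015;0 0 -0.17 0 0.015;0 0 -0.17 0 0.015;0 0 -0.17 0 0.015'; python3 w.py w7; python3 go.py .604 -.14 .18 1.757
```

```text
t: 8.15
tool_pos: [0.4256, 0.2171, 0.013]
tool_rot: [-3.137, 0.001, 1.739]
ft_force: [-0.1, 0.3, 0.1]
grip_width: 0.0601
finger_force: 0.0
t: 8.65
tool_pos: [0.4281, 0.2186, 0.0171]
tool_rot: [3.137, -0.001, 1.74]
ft_force: [1.3, -1.1, 6.6]
grip_width: 0.0238
finger_force: 29.5
t: 9.23
tool_pos: [0.427, 0.2184, 0.187]
tool_rot: [3.137, -0.001, 1.74]
ft_force: [-0.7, 1.2, 0.3]
grip_width: 0.0242
finger_force: 29.5
rows: -0.3829 0.1153 0.0048 -0.0170 n>= 10
```

View pics/w7.png

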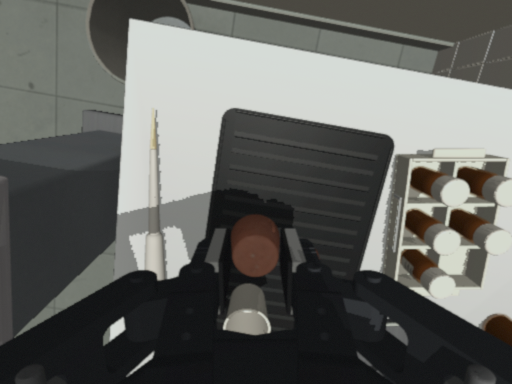

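The large stopper is held at (255,245). Now to the stopper tray, coming to y = -0.25 for a free view.

```bash
python3 -m inch '-0.04 0.015 0 -0.017 0.015;-0.08 0.03 0 -0.017 0.015;-0.12 0.045 0 -0.017 0.015;-0.155 0.06 0 -0.017 0.015;-0.19 0.075 0 -0.017 0.015;-0.225 0.09 0 -0.017 0.015;-0.26 0.105 0 -0.017 0.015;-0.295 0.115 0 -0.017 0.015;-0.33 0.115 0 -0.017 0.015;-0.37 0.115 0 -0.017 0.015'; python3 -m inch '-0.04 0 0 0 0.015;-0.08 0 0 0 0.015;-0.11 0 0 0 0.015;-0.11 0 0 0 0.015;-0.11 0 0 0 0.015'; python3 w.py w8; cp pics/w8.png pics/w8b.png; python3 -c "
import cv2;i=cv2.imread('pics/w8.png');cv2.imwrite('pics/w8b.png',cv2.resize(i[40:260,160:420],None,fx=2.5,fy=2.5,interpolation=cv2.INTER_CUBIC))"
```

```text
t: 10.12
tool_pos: [0.6007, -0.1281, 0.1814]
tool_rot: [-3.137, -0.003, 1.758]
ft_force: [0.4, 1.2, 0.2]
grip_width: 0.0241
finger_force: 29.6
t: 10.53
tool_pos: [0.6207, -0.2364, 0.1815]
tool_rot: [-3.138, -0.003, 1.754]
ft_force: [0.5, -0.0, -0.0]
grip_width: 0.0241
finger_force: 29.6
```

View pics/w8b.png

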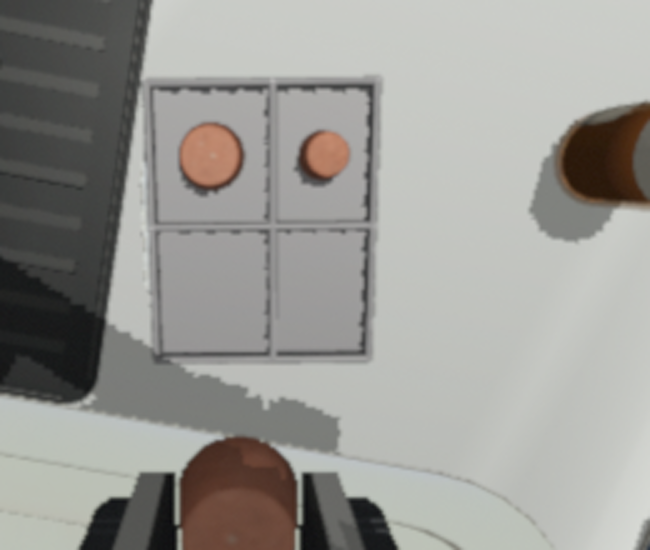

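The crop shows the tray's outer corners at (380,77), (372,358), (154,361) and (146,79), with the divider cross at (272,226). The empty cells are at (213,292) and (320,292).

```bash
python3 - <<'E'
from w import *
z=np.load("w8.npz");C=(z["K"],z["R"],z["o"])
f=lambda u,v:ray(C,160+u/2.5,40+v/2.5,.012)[:2]
a,b,c,d=q=np.array([f(*p) for p in[(380,77),(372,358),(154,361),(146,79)]])
y=(a+d-b-c)/2;x=(a+b-c-d)/2;c0=q.mean(0);print(c0,np.hypot(*x),np.hypot(*y),np.arctan2(-y[0],y[1]),np.arctan2(x[1],x[0]),"cross",f(272,226))
w=.186;R=np.array([[np.cos(w),-np.sin(w)],[np.sin(w),np.cos(w)]])
for l in[(-.0195,-.0265),(.0235,-.0265),(.0035,0),(-.0195,.0265)]:print(l,c0+R@l)
print("direct",f(213,292),f(320,292))
E
python3 go.py .6035 -.221 .09 1.757
```

```text
[ 0.6215907  -0.19050547] 0.08768817549839929 0.107376806428079 0.1905677619671836 0.19370648648874525 cross [ 0.62513916 -0.19022812]
(-0.0195, -0.0265) [ 0.60732767 -0.22015452]
(0.0235, -0.0265) [ 0.649586   -0.21220256]
(0.0035, 0) [ 0.62503034 -0.18985822]
(-0.0195, 0.0265) [ 0.59752642 -0.16806867]
direct [ 0.60705798 -0.21978882] [ 0.64883443 -0.21206286]
rows: 0.0171 -0.0144 0.0919 -0.0013 n>= 3
```

```bash
python3 -m inch '0.0186 -0.0103 0.03 0 0.015;0.0186 -0.0103 0.07 0 0.015;0.0186 -0.0103 0.11 0 0.015;0.0186 -0.0103 0.145 0 0.015;0.0186 -0.0103 0.157 0 0.015;0.0186 -0.0103 0.16 0 0.015;0.0186 -0.0103 0.16 0 0.015;0.0186 -0.0103 0.16 0 0.015';python3 -m inch '0 0 0.001 0 0.015;0 0 0.002 0 0.015;0 0 0.002 0 0.015;0 0 0.002 0 0.015'
```

```text
t: 11.25
tool_pos: [0.6102, -0.2193, 0.0272]
tool_rot: [3.139, 0.002, 1.758]
ft_force: [0.7, -0.7, 1.5]
grip_width: 0.0242
finger_force: 29.6
t: 11.58
tool_pos: [0.6091, -0.2194, 0.0239]
tool_rot: [3.14, 0.001, 1.757]
ft_force: [-0.0, 0.3, -0.0]
grip_width: 0.0243
finger_force: 29.6
```

```bash
python3 -m inch '0 0 0.002 0 0.015;0 0 0.003 0 0.015;0 0 0.003 0 0.015;0 0 0.003 0 0.015';python3 -m inch '0 0 0.001 0 0.015;0 0 0.002 0 0.015;0 0 0.002 0 0.015'; python3 -m inch '0 0 0.001 0 0.015;0 0 0.001 0 0.015;0 0 0.001 0 0.015'
```

```text
t: 11.92
tool_pos: [0.6083, -0.2191, 0.0195]
tool_rot: [-3.141, -0.0, 1.757]
ft_force: [0.5, -0.1, 0.6]
grip_width: 0.0241
finger_force: 29.6
t: 12.17
tool_pos: [0.6083, -0.219, 0.0174]
tool_rot: [-3.141, -0.0, 1.757]
ft_force: [0.2, 0.4, -0.8]
grip_width: 0.0239
finger_force: 29.6
t: 12.42
tool_pos: [0.6086, -0.2192, 0.0172]
tool_rot: [-3.142, 0.0, 1.757]
ft_force: [-2.7, 0.5, 3.5]
grip_width: 0.0239
finger_force: 29.9
```

```bash
python3 -m inch '0 0 0 0 0.03;0 0 0 0 0.045;0 0 0 0 0.045;0 0 0 0 0.045;0 0 -0.02 0 0.045;0 0 -0.06 0 0.045;0 0 -0.10 0 0.045;0 0 -0.14 0 0.045;0 0 -0.17 0 0.085;0 0 -0.17 0 0.085'; python3 w.py w9 r .607 -.22 .027;  python3 go.py .503 .125 .185 1.72
```

```text
t: 13.25
tool_pos: [0.6126, -0.2209, 0.1966]
tool_rot: [3.129, 0.009, 1.757]
ft_force: [0.9, -0.8, 1.7]
grip_width: 0.0677
finger_force: 0.0
expect px [248. 172.] blob px 249.0 169.0 437 xy [ 0.6081 -0.2168] rect c [ 608.5 -217.2] sz [21.1 24.5] axis 1.685
rows: 0.3594 -0.0424 0.0078 0.0368 n>= 9
```

```bash
python3 -m inch '0.04 -0.01 0 0.037 0.085;0.08 -0.01 0 0.037 0.085;0.12 -0.02 0 0.037 0.085;0.16 -0.02 0 0.037 0.085;0.20 -0.03 0 0.037 0.085;0.24 -0.03 0.008 0.037 0.085;0.28 -0.04 0.008 0.037 0.085;0.32 -0.042 0.008 0.037 0.085;0.3594 -0.0424 0.008 0.037 0.085;0.3594 -0.0424 0.008 0.037 0.085'; python3 -m inch '0 0 0 0 0.085;0 0 0 0 0.085'; python3 w.py w10 r .503 .135 .027; python3 go.py .503 .135 .013 1.72
```

```text
t: 14.13
tool_pos: [0.4977, 0.1314, 0.177]
tool_rot: [-3.139, -0.003, 1.726]
ft_force: [-0.0, 0.3, -0.2]
grip_width: 0.085
finger_force: 0.0
t: 14.3
tool_pos: [0.4998, 0.1262, 0.1775]
tool_rot: [-3.14, 0.0, 1.721]
ft_force: [0.5, 0.4, -0.1]
grip_width: 0.0848
finger_force: 0.0
expect px [260. 170.] blob px 261.0 167.0 312 xy [0.5031 0.1387] rect c [502.8 138.7] sz [16. 20.] axis 1.774
rows: 0.0089 0.0043 0.1648 -0.0007 n>= 4
```

```bash
python3 -m inch '0.011 0.004 0.04 0 0.055;0.011 0.004 0.08 0 0.055;0.011 0.004 0.12 0 0.055;0.011 0.004 0.15 0 0.055;0.011 0.004 0.162 0 0.055;0.011 0.004 0.162 0 0.055;0.011 0.004 0.162 0 0.055'; python3 -m inch '0 0 0 0 0.01;0 0 0 0 0.01;0 0 0 0 0.01;0 0 0 0 0.01;0 0 0 0 0.01;0 0 0 0 0.01' 30;  python3 -m inch '0 0 -0.03 0 0.01;0 0 -0.07 0 0.01;0 0 -0.11 0 0.01;0 0 -0.15 0 0.01;0 0 -0.17 0 0.01;0 0 -0.17 0 0.01;0 0 -0.17 0 0.01'; python3 go.py .6496 -.2122 .187 1.757
```

```text
t: 14.93
tool_pos: [0.5033, 0.1369, 0.0171]
tool_rot: [-3.141, 0.0, 1.718]
ft_force: [1.3, -0.2, 0.7]
grip_width: 0.0549
finger_force: 0.0
t: 15.43
tool_pos: [0.5046, 0.138, 0.0192]
tool_rot: [3.137, 0.0, 1.72]
ft_force: [-0.3, -0.5, 7.0]
grip_width: 0.0167
finger_force: 29.2
t: 16.02
tool_pos: [0.5037, 0.138, 0.1893]
tool_rot: [3.137, -0.0, 1.72]
ft_force: [-0.1, 1.5, -0.7]
grip_width: 0.017
finger_force: 29.3
rows: -0.3680 0.0921 0.0023 -0.0369 n>= 10
```

```bash
python3 -m inch '-0.04 0.015 0 -0.037 0.01;-0.08 0.03 0 -0.037 0.01;-0.12 0.045 0 -0.037 0.01;-0.155 0.06 0 -0.037 0.01;-0.19 0.075 0 -0.037 0.01;-0.225 0.09 0 -0.037 0.01;-0.26 0.092 0 -0.037 0.01;-0.295 0.092 0 -0.037 0.01;-0.33 0.092 0 -0.037 0.01;-0.368 0.092 0 -0.037 0.01'; python3 -m inch '0 0 0.04 0 0.01;0 0 0.08 0 0.01;0 0 0.11 0 0.01;0 0 0.11 0 0.01;0 0 0.11 0 0.01;0 0 0.11 0 0.01'; python3 go.py .6496 -.2122 .024 1.757; python3 w.py w11
```

```text
t: 16.85
tool_pos: [0.6472, -0.2133, 0.1836]
tool_rot: [-3.138, -0.003, 1.757]
ft_force: [0.9, 0.1, -0.3]
grip_width: 0.0166
finger_force: 29.3
t: 17.35
tool_pos: [0.6488, -0.2126, 0.0776]
tool_rot: [3.141, 0.0, 1.757]
ft_force: [1.0, -1.1, 1.2]
grip_width: 0.0166
finger_force: 29.4
rows: 0.0002 0.0008 0.0536 0.0001 n>= 2
```

View pics/w11.png

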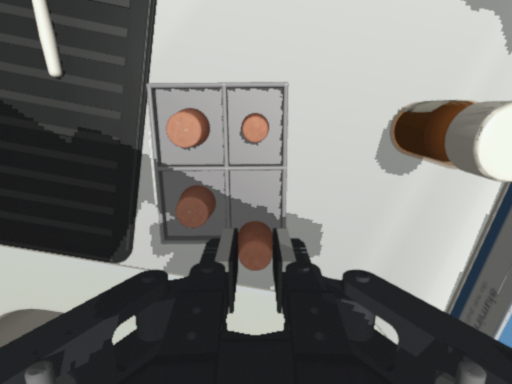

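The large stopper stands in its cell at (196,206). I'll set the small stopper 4 mm further back, so that the opening finger clears it.

```bash
python3 -m inch '0 0.005 0.01 0 0.01;0 0.005 0.03 0 0.01;0 0.005 0.047 0 0.01;0 0.005 0.052 0 0.01;0 0.005 0.056 0 0.01;0 0.005 0.056 0 0.01;0 0.005 0.056 0 0.01;0 0.005 0.056 0 0.01'; python3 -m inch '0 0 0.001 0 0.01;0 0 0.002 0 0.01;0 0 0.002 0 0.01;0 0 0.002 0 0.01'; python3 -m inch '0 0 0.001 0 0.01;0 0 0.002 0 0.01;0 0 0.002 0 0.01'
```

```text
t: 18.07
tool_pos: [0.6543, -0.212, 0.0225]
tool_rot: [3.139, 0.001, 1.757]
ft_force: [0.4, 0.3, -0.6]
grip_width: 0.0169
finger_force: 29.4
t: 18.4
tool_pos: [0.6536, -0.2118, 0.0194]
tool_rot: [3.141, 0.001, 1.757]
ft_force: [-0.1, -0.3, 0.5]
grip_width: 0.0163
finger_force: 29.5
t: 18.65
tool_pos: [0.6538, -0.212, 0.0192]
tool_rot: [3.141, 0.001, 1.757]
ft_force: [-3.8, 1.4, 10.2]
grip_width: 0.0169
finger_force: 30.3
```

```bash
python3 -m inch '0 0 -0.001 0 0.01;0 0 -0.001 0 0.02;0 0 -0.001 0 0.026;0 0 -0.001 0 0.026;0 0 -0.001 0 0.026;0 0 -0.02 0 0.026;0 0 -0.06 0 0.026;0 0 -0.10 0 0.026;0 0 -0.14 0 0.026;0 0 -0.17 0 0.026'; python3 w.py w12 r .6535 -.212 .027; python3 -c "
from w import *
z=np.load('w12.npz');blob((z['K'],z['R'],z['o']),z['im'],'r',.608,-.219,.027)"; python3 go.py .5036 -.1306 .15 1.837
```

```text
t: 19.48
tool_pos: [0.654, -0.2119, 0.1905]
tool_rot: [3.139, 0.002, 1.757]
ft_force: [1.0, -0.9, 0.3]
grip_width: 0.0261
finger_force: 0.0
expect px [254. 176.] blob px 254.0 174.0 250 xy [ 0.6533 -0.2104] rect c [ 653.3 -210.6] sz [15.3 19.2] axis 1.737
expect px [207. 174.] blob px 210.0 172.0 477 xy [ 0.6099 -0.2165] rect c [ 609.8 -216.9] sz [25.8 22.1] axis 1.173
rows: 0.1095 -0.1355 0.0481 -0.0802 n>= 5
```

View pics/w12.png

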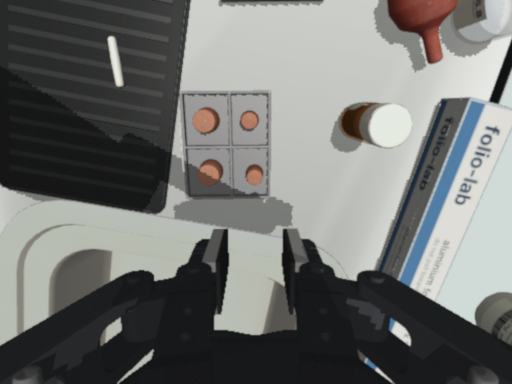

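Both stoppers stand in their cells, at (209,172) and (254,174). One picture remains, so I'll measure the bars by numbers.

```bash
python3 -m inch '0.02 -0.03 0.01 -0.08 0.04;0.04 -0.06 0.02 -0.08 0.04;0.065 -0.09 0.03 -0.08 0.04;0.09 -0.115 0.04 -0.08 0.04;0.109 -0.135 0.048 -0.08 0.04;0.109 -0.1355 0.048 -0.08 0.04;0.109 -0.1355 0.048 -0.08 0.04;0.109 -0.1355 0.048 -0.08 0.04'; python3 w.py w13 w .5036 -.1306 .007; python3 go.py .5036 -.1306 .006 1.837
```

```text
t: 20.2
tool_pos: [0.5008, -0.13, 0.1394]
tool_rot: [3.14, 0.001, 1.837]
ft_force: [-0.1, -0.9, 0.4]
grip_width: 0.0404
finger_force: 0.0
expect px [258. 185.] blob px 257.0 183.0 390 xy [ 0.5028 -0.1294] rect c [ 502.9 -130.6] sz [ 7.2 44.2] axis 1.832
rows: -0.0009 0.0021 0.1338 -0.0004 n>= 4
```

```bash
python3 -m inch '0 0.002 0.04 0 0.03;0 0.002 0.08 0 0.03;0 0.002 0.11 0 0.03;0 0.002 0.125 0 0.03;0 0.002 0.13 0 0.03;0 0.002 0.13 0 0.03;0 0.002 0.13 0 0.03;0 0.002 0.13 0 0.03'; python3 go.py .503 -.130 .006 1.832
```

```text
t: 20.92
tool_pos: [0.504, -0.1299, 0.0109]
tool_rot: [3.138, 0.002, 1.837]
ft_force: [-0.2, -0.3, -0.1]
grip_width: 0.0299
finger_force: 0.0
rows: 0.0002 -0.0010 0.0049 0.0046 n>= 1
```

```bash
python3 -m inch '0 0 0.002 0 0.03;0 0 0.003 0 0.03;0 0 0.003 0 0.03;0 0 0.003 0 0.0;0 0 0.003 0 0.0;0 0 0.003 0 0.0;0 0 0.003 0 0.0;0 0 0.003 0 0.0;0 0 0.003 0 0.0' 30; python3 -m inch '0 0 -0.02 0 0;0 0 -0.06 0 0;0 0 -0.10 0 0;0 0 -0.14 0 0;0 0 -0.18 0 0;0 0 -0.18 0 0;0 0 -0.18 0 0'; python3 go.py .611 -.03 .19 1.757
```

```text
t: 21.67
tool_pos: [0.5021, -0.1291, 0.0061]
tool_rot: [3.141, 0.0, 1.837]
ft_force: [-0.5, -0.6, 3.3]
grip_width: 0.0066
finger_force: 30.9
t: 22.25
tool_pos: [0.5037, -0.1297, 0.1893]
tool_rot: [3.136, 0.004, 1.837]
ft_force: [-0.3, -0.4, -0.4]
grip_width: 0.0068
finger_force: 30.4
rows: 0.0680 0.1298 -0.0007 0.0799 n>= 4
```

```bash
python3 -m inch '0.02 0.03 0 0.02 0;0.04 0.06 0 0.04 0;0.045 0.09 0 0.06 0;0.045 0.115 0 0.08 0;0.045 0.135 0 0.08 0;0.045 0.135 0 0.08 0;0.045 0.135 0 0.08 0;0.045 0.135 0 0.08 0'; python3 w.py w14; python3 - <<'E'
from w import *
z=np.load("w14.npz");C=(z["K"],z["R"],z["o"]);im=z["im"]
g=cv2.cvtColor(im,cv2.COLOR_RGB2GRAY)
u,v=proj(C,[.625,.01,.002]);print("c",u,v,[np.round(proj(C,p)) for p in[(.663,.079,.012),(.683,-.04,.012),(.59,-.058,.012),(.57,.06,.012)]])
for r in(70,100,130):print(r,g[r,190:340:3])
for c in(int(u)-20,int(u)+18):print(c,g[30:230:3,c])
E
```

```text
t: 22.92
tool_pos: [0.6189, -0.0501, 0.1836]
tool_rot: [-3.138, -0.001, 1.757]
ft_force: [-0.2, -0.8, -0.7]
grip_width: 0.0071
finger_force: 30.4
c 272.8099798279381 115.62054541623397 [array([329.,  48.]), array([320., 176.]), array([226., 177.]), array([225.,  50.])]
70 [ 74  70  67  67  68  68  69  70  64  67 210 210 198  98 129 132 133 132
 133 135 134 135 135 134 139 136 136 139 136 137 138 136 139 138 138 136
 134 135 136 137  86 210 227 151 113  78 198 213 214 214]
100 [ 63  65  65  66  67  67  67  67 162 211 211 211 178 143 125 128 130 129
 129 133 130 129 132 129 134 130 132 134 132 132 134 132 133 133 133 131
 130 129 131 132 140 224 219 132  60 148 191 209 209 209]
130 [ 70  71  61  62  63  53  63 206 208 208 208 208 187 184 106 122 122 123
 124 127 125 123 124 122 128 124 125 126 125 126 126 124 126 126 125 124
 125 123 125 126 124 124 124 123  58 194 205 206 206 206]
252 [215 215 215 215 215 214 207 207  77 132 136 134 134 134 133 132 132 131
 132 130 130 130 128 128 128 127 127 125 126 125 125 122 124 121 123 122
 121 121 120 120 119 119 118 119 118 118 118 118 101 167 177 200 200 200
 200 191 132 126 127 122 191 220 222 222 220 148 141]
290 [216 215 215 215 215 215 207 182  45 119 137 137 137 136 135 135 135 135
 135 133 134 133 132 132 131 132 130 130 130 129 129 117 118 121 126 125
 126 125 124 123 124 122 122 121 121 122 120 120  82 196 179 201 201 200
 200 200 200 200 182 128 127 127 127 127 128 126 181]
```

```bash
python3 - <<'E'
from w import *
z=np.load("w14.npz");C=(z["K"],z["R"],z["o"]);im=z["im"];g=cv2.cvtColor(im,cv2.COLOR_RGB2GRAY)
def T(vals,up):  # outermost non-bench pixel (bench >170)
    i=np.nonzero(vals<165)[0]; return i
E_={"top":[],"bot":[],"l":[],"r":[]}
for u in range(240,312,6):
    s=g[:,u]; v=100
    a=[k for k in range(30,80) if s[k]<165]; b=[k for k in range(150,190) if s[k]<165 and s[k+1]>=165]
    E_["top"].append(ray(C,u,a[0]-.5,.012)[:2]); 
    if b:E_["bot"].append(ray(C,u,b[0]+.5,.012)[:2])
for v in range(62,166,6):
    s=g[v]; a=[k for k in range(214,262) if s[k]<165]; b=[k for k in range(300,345) if s[k]>=165 and s[k-1]<165]
    if a:E_["l"].append(ray(C,a[0]-.5,v,.012)[:2])
    if b:E_["r"].append(ray(C,b[-1]-.5,v,.012)[:2])
L={k:cv2.fitLine(np.array(p,np.float32)*1000,cv2.DIST_HUBER,0,.01,.01).ravel() for k,p in E_.items()}
for k,l in L.items():print(k,np.round(l,3),len(E_[k]),"yaw",round(float(np.arctan(l[1]/l[0]) if k in("top","bot") else np.arctan(-l[0]/l[1])),3))
def X(a,b):
    A=np.array([[a[0],-b[0]],[a[1],-b[1]]]);t=np.linalg.solve(A,b[2:]-a[2:]);return a[2:]+a[:2]*t[0]
q=[X(L[h],L[s]) for h,s in(("top","r"),("bot","r"),("bot","l"),("top","l"))];c=np.mean(q,0);print(np.round(q,1),c,[np.linalg.norm(q[i]-q[i-1]).round(1) for i in range(4)])
w=.19;R=np.array([[np.cos(w),-np.sin(w)],[np.sin(w),np.cos(w)]])
for l in[(-10,25.5),(-10,-33.5)]:print(l,c+R@l)
E
```

```text
top [9.83000e-01 1.84000e-01 6.17042e+02 6.70930e+01] 12 yaw 0.185
bot [ 9.83000e-01  1.85000e-01  6.41941e+02 -4.77350e+01] 12 yaw 0.186
l [ 3.63000e-01 -9.32000e-01  5.77527e+02  1.20500e+00] 18 yaw 0.372
r [ 1.95000e-01 -9.81000e-01  6.73337e+02  2.10620e+01] 18 yaw 0.196
[[662.5  75.6]
 [685.4 -39.6]
 [599.7 -55.7]
 [556.3  55.7]] [625.96375    9.021038] [np.float32(108.1), np.float32(117.4), np.float32(87.2), np.float32(119.6)]
(-10, 25.5) [611.32780094  32.1735571 ]
(-10, -33.5) [622.47047575 -25.76469277]
```

```bash
python3 -m inch '0 0 0 0 0;0 0 0 0 0'; python3 go.py .6124 .0322 .1836 1.758
```

```text
t: 23.13
tool_pos: [0.6195, -0.0505, 0.1856]
tool_rot: [-3.141, -0.0, 1.756]
ft_force: [-0.0, 0.3, -0.6]
grip_width: 0.0071
finger_force: 30.4
rows: 0.0826 0.0083 0.0020 -0.0019 n>= 2
```

```bash
python3 -m inch '0.04 0.008 0.01 0 0;0.0826 0.008 0.02 0 0;0.0826 0.008 0.05 0 0;0.0826 0.008 0.09 0 0;0.0826 0.008 0.13 0 0;0.0826 0.008 0.155 0 0;0.0826 0.008 0.16 0 0;0.0826 0.008 0.16 0 0;0.0826 0.008 0.16 0 0;0.0826 0.008 0.16 0 0'; python3 go.py .6124 .0322 .0065 1.758
```

```text
t: 23.97
tool_pos: [0.6151, 0.0322, 0.0289]
tool_rot: [3.137, 0.001, 1.756]
ft_force: [0.0, -0.7, 0.2]
grip_width: 0.0068
finger_force: 30.4
rows: 0.0005 -0.0027 0.0224 -0.0015 n>= 1
```

```bash
python3 -m inch '0 -0.001 0.01 0 0;0 -0.001 0.016 0 0;0 -0.001 0.018 0 0;0 -0.001 0.018 0 0;0 -0.001 0.018 0 0'; python3 -m inch '0 0 0.001 0 0;0 0 0.002 0 0;0 0 0.002 0 0;0 0 0.002 0 0'
```

```text
t: 24.38
tool_pos: [0.6117, 0.0324, 0.0076]
tool_rot: [-3.141, -0.0, 1.757]
ft_force: [0.4, 0.0, 0.7]
grip_width: 0.0066
finger_force: 30.4
t: 24.72
tool_pos: [0.6119, 0.0323, 0.0058]
tool_rot: [-3.142, -0.0, 1.757]
ft_force: [0.6, -1.0, 0.6]
grip_width: 0.0069
finger_force: 30.4
```

Within 1 mm of the floor now; touch down, open slowly and lift.

```bash
python3 -m inch '0 0 0.001 0 0;0 0 0.001 0 0;0 0 0.001 0 0'; python3 -m inch '0 0 0 0 0.012;0 0 0 0 0.018;0 0 0 0 0.025;0 0 0 0 0.025;0 0 0 0 0.025;0 0 -0.015 0 0.025;0 0 -0.05 0 0.025;0 0 -0.09 0 0.025;0 0 -0.13 0 0.025;0 0 -0.17 0 0.025'; python3 w.py w15 w .612 .032 .006; python3 go.py .449 -.063 .15 2.385
```

```text
t: 24.97
tool_pos: [0.6121, 0.0323, 0.0052]
tool_rot: [3.141, 0.0, 1.757]
ft_force: [-0.5, 0.0, 2.3]
grip_width: 0.0071
finger_force: 30.7
t: 25.8
tool_pos: [0.6113, 0.0323, 0.1762]
tool_rot: [-3.141, -0.0, 1.757]
ft_force: [0.3, 0.9, -0.5]
grip_width: 0.0252
finger_force: 0.0
expect px [256. 175.] blob px 256.0 175.0 341 xy [0.6124 0.0317] rect c [612.5  30.9] sz [ 8.2 43.4] axis 1.75
rows: -0.0626 -0.1822 0.0371 -0.6280 n>= 6
```

Long bar placed. Now the short bar.

```bash
python3 -m inch '-0.01 -0.03 0 -0.12 0.03;-0.02 -0.06 0 -0.24 0.03;-0.03 -0.09 0 -0.36 0.03;-0.045 -0.125 0.01 -0.48 0.03;-0.055 -0.155 0.02 -0.6 0.03;-0.0626 -0.182 0.037 -0.628 0.03;-0.0626 -0.182 0.037 -0.628 0.03;-0.0626 -0.182 0.037 -0.628 0.03;-0.0626 -0.182 0.037 -0.628 0.03'; python3 w.py w16 w .449 -.063 .007;python3 go.py .449 -.063 .012 2.385
```

```text
t: 26.6
tool_pos: [0.4455, -0.0629, 0.1385]
tool_rot: [3.14, 0.001, 2.384]
ft_force: [-0.1, -0.7, 0.6]
grip_width: 0.0298
finger_force: 0.0
expect px [257. 186.] blob px 257.0 185.0 258 xy [ 0.4477 -0.0623] rect c [448.9 -63.1] sz [ 7.2 31.3] axis 2.375
rows: -0.0022 0.0019 0.1270 -0.0002 n>= 4
```

```bash
python3 -m inch '-0.002 0.002 0.04 0 0.03;-0.002 0.002 0.08 0 0.03;-0.002 0.002 0.11 0 0.03;-0.002 0.002 0.125 0 0.03;-0.002 0.002 0.129 0 0.03;-0.002 0.002 0.129 0 0.03;-0.002 0.002 0.129 0 0.03;-0.002 0.002 0.129 0 0.03'; python3 go.py .4485 -.0628 .006 2.38
```

```text
t: 27.32
tool_pos: [0.4497, -0.0631, 0.0109]
tool_rot: [3.14, 0.004, 2.385]
ft_force: [0.0, -0.2, 0.7]
grip_width: 0.0297
finger_force: 0.0
rows: 0.0010 -0.0006 0.0049 0.0053 n>= 1
```

```bash
python3 -m inch '0 0 0.002 0 0.03;0 0 0.003 0 0.03;0 0 0.003 0 0.03;0 0 0.003 0 0.0;0 0 0.003 0 0.0;0 0 0.003 0 0.0;0 0 0.003 0 0.0;0 0 0.003 0 0.0;0 0 0.003 0 0.0' 30; python3 -m inch '0 0 -0.02 0 0;0 0 -0.06 0 0;0 0 -0.10 0 0;0 0 -0.12 0 0;0 0 -0.12 0 0;0 0 -0.12 0 0'; python3 go.py .6234 -.0258 .13 1.757
```

```text
t: 28.07
tool_pos: [0.4476, -0.0628, 0.0061]
tool_rot: [3.141, 0.0, 2.385]
ft_force: [-1.5, -0.2, 4.1]
grip_width: 0.007
finger_force: 30.9
t: 28.57
tool_pos: [0.4483, -0.063, 0.1271]
tool_rot: [3.14, 0.003, 2.385]
ft_force: [-0.6, -0.1, 0.0]
grip_width: 0.007
finger_force: 30.5
rows: -0.1018 0.1473 -0.0029 0.6278 n>= 6
```

```bash
python3 -m inch '-0.02 0.025 0 0.12 0;-0.04 0.05 0 0.24 0;-0.06 0.08 0 0.36 0;-0.08 0.11 0 0.48 0;-0.095 0.135 0 0.6 0;-0.1018 0.1473 0 0.628 0;-0.1018 0.1473 0 0.628 0;-0.1018 0.1473 0 0.628 0;-0.1018 0.1473 0 0.628 0'; python3 go.py .6234 -.0258 .03 1.757
```

```text
t: 29.32
tool_pos: [0.6207, -0.0256, 0.1236]
tool_rot: [-3.138, -0.001, 1.757]
ft_force: [-0.8, 0.6, -0.9]
grip_width: 0.007
finger_force: 30.5
rows: -0.0007 0.0027 0.0936 0.0004 n>= 3
```

```bash
python3 -m inch '0 0.001 0.03 0 0;0 0.001 0.06 0 0;0 0.001 0.085 0 0;0 0.001 0.1 0 0;0 0.001 0.105 0 0;0 0.001 0.105 0 0;0 0.001 0.105 0 0;0 0.001 0.105 0 0;0 0.001 0.105 0 0'; python3 go.py .6234 -.0258 .0055 1.757
```

```text
t: 30.07
tool_pos: [0.6247, -0.0256, 0.0228]
tool_rot: [3.138, 0.001, 1.757]
ft_force: [0.9, 0.3, -0.7]
grip_width: 0.0071
finger_force: 30.5
rows: 0.0001 -0.0014 0.0173 -0.0002 n>= 1
```

```bash
python3 -m inch '0 -0.001 0.008 0 0;0 -0.001 0.013 0 0;0 -0.001 0.015 0 0;0 -0.001 0.015 0 0;0 -0.001 0.015 0 0;0 -0.001 0.015 0 0'; python3 go.py .6234 -.0258 .0053 1.757
```

```text
t: 30.57
tool_pos: [0.6224, -0.0255, 0.0054]
tool_rot: [-3.141, -0.0, 1.757]
ft_force: [-0.5, 0.1, 0.3]
grip_width: 0.0074
finger_force: 30.5
rows: -0.0005 0.0009 0.0001 -0.0002 n>= 1
```

```bash
python3 -m inch '0 0 0.0005 0 0;0 0 0.0005 0 0.012;0 0 0.0005 0 0.018;0 0 0.0005 0 0.025;0 0 0.0005 0 0.025;0 0 -0.015 0 0.025;0 0 -0.05 0 0.025;0 0 -0.09 0 0.025;0 0 -0.13 0 0.025;0 0 -0.17 0 0.025'; python3 -m inch '-0.02 -0.02 -0.04 0 0.025;-0.05 -0.03 -0.08 0 0.025;-0.08 -0.04 -0.12 0 0.025;-0.11 -0.05 -0.15 0 0.025;-0.14 -0.05 -0.15 0 0.025;-0.16 -0.05 -0.15 0 0.025;-0.16 -0.05 -0.15 0 0.025'; python3 w.py w17; python3 -c "
from w import *
z=np.load('w17.npz');C=(z['K'],z['R'],z['o']);blob(C,z['im'],'w',.612,.032,.006);blob(C,z['im'],'w',.6234,-.0258,.006)
t,_=manip.capture('top');o=np.load('top.npz')['im']
s=lambda i:cv2.resize(i[120:280,125:370,::-1],None,fx=3,fy=3,interpolation=cv2.INTER_CUBIC)[:, :735]
w=cv2.resize(z['im'][...,::-1],None,fx=.25,fy=.25)
cv2.imwrite('pics/end.png',s(t)); d=cv2.absdiff(t,o).max(2)>40
for n,(u,v) in dict(dish=(250,215),beaker=(221,244)).items(): print(n,d[v-18:v+18,u-22:u+22].sum())
"
```

```text
t: 31.4
tool_pos: [0.6221, -0.0255, 0.1773]
tool_rot: [-3.141, -0.0, 1.757]
ft_force: [2.2, -1.0, 0.3]
grip_width: 0.025
finger_force: 0.0
t: 31.98
tool_pos: [0.6035, -0.1971, 0.3286]
tool_rot: [3.138, 0.005, 1.752]
ft_force: [-0.2, 0.6, -0.4]
grip_width: 0.0253
finger_force: 0.0
expect px [292. -21.] blob px 284.0 157.0 89949 xy [ 0.6493 -0.205 ] rect c [ 634.7 -250.3] sz [789.  515.5] axis 0.263
expect px [292.  29.] blob px 284.0 157.0 89949 xy [ 0.6493 -0.205 ] rect c [ 634.7 -250.3] sz [789.  515.5] axis 0.263
dish 0
beaker 0
```

View pics/end.png

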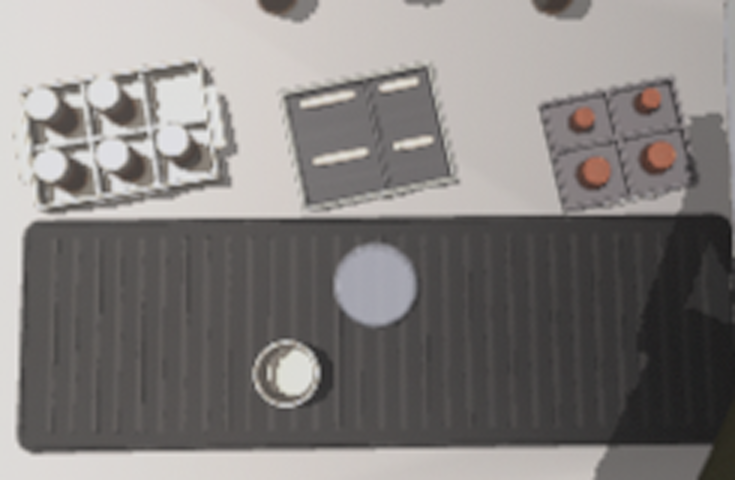

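The final top view shows every piece in place: the vial in the rack at (173,140), the bars in their bays at (340,157) and (413,143), and the stoppers at (658,157) and (650,99). The dish and beaker have not moved.

```bash
python3 -c "
from station import manip
print(manip.finish_job())"
```

```text
the job is handed in; nothing more can be done
None
```

The job is handed in at about 32 s of the 104 s allowed: the final top view shows the vial, both stoppers and both stir bars each where its kind is kept, and the dish and beaker unmoved on the mat.

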